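Set out the model shed for gluing its roof

TASK

Get the half-built model shed ready for gluing: put the roof board squarely on the shed's walls with the round steel weight on the middle of the roof, and stand the little barrel upright on the table at the shed's left-hand end as you look at its door (the side with the dark doorstep), in line with the shed and about a finger's width away from it. Lay the glue syringe whose plunger is pulled out on the table in front of the door, parallel to the front wall, a few centimetres off and with the middle of its barrel opposite the door; lay the syringe whose plunger is pushed in flat inside the wooden tray. Leave the mug, screwdriver and offcut where they are.

Things in the scene. Friction and masses are not known exactly. Their poses are not given: they have to be found in the camera images.
- shed: roofless model shed of pale wood, fixed to the table. 50 mm deep (x), 110 mm long (y), walls 42 mm high and 8 mm thick with an open top. Origin: centre of its underside, on the table. The front wall, with a dark door (26 x 34 mm) in its middle between two grey windows and a dark doorstep (20 mm out, 30 wide, 4 high), faces -x and lies at x=-25 mm; looking at the door, the left-hand end is the +y end (y=+55 mm)
- tray: open wooden tray, fixed to the table; its place and yaw vary. Outside 142 mm (x) by 192 mm (y), 40 mm high, walls and floor 6 mm thick, empty. Origin: centre of its underside, on the table
- roof: flat plywood roof board with a cork top, 120 mm (x) by 58 mm (y) by 10 mm thick, about 50 g, lying flat. Origin: centre of its underside. Grip across the 58 mm width. On the shed its long side runs along the shed's long side (either way round); the walls' top is 42 mm above the table
- weight: plain round steel weight, a disc 46 mm in diameter and 24 mm high, about 0.3 kg, standing flat. Origin: centre of its underside
- barrel: small turned wooden barrel with two dark hoops, standing upright; 48 mm high, 36 to 37 mm in diameter at the middle and 32 mm at its ends, about 40 g. Origin: centre of its underside
- syringe_out: grey glue syringe lying down, with its plunger PULLED OUT (42 mm of thin black rod shows); rigid, 30 g. Barrel 22 mm round, x=-40 to 40 mm (grip across it); 7 mm nozzle to x=58; finger wings 36 mm wide (y), 22 high, at x=-40; 20 mm black thumb disc ends at x=-88. Origin: on the underside below the barrel's middle; x from plunger to nozzle, z up
- syringe_in: grey glue syringe lying down, with its plunger PUSHED IN (thumb disc right behind the wings); rigid, 30 g. Barrel 22 mm round, x=-40 to 40 mm (grip across it); 7 mm nozzle to x=58; finger wings 36 mm wide (y), 22 high, at x=-40; 20 mm black thumb disc ends at x=-48. Origin: on the underside below the barrel's middle; x from plunger to nozzle, z up
- mug: white handleless mug, bystander, 76 mm in diameter and 85 mm high, loose; origin: centre of its underside. Leave alone
- screwdriver: screwdriver lying on the table, 180 mm long, bystander, loose; origin: under its middle, x towards the tip. Leave alone
- offcut: dark wooden offcut, bystander, 90 x 50 x 41 mm, loose; origin: centre of its underside. Leave alone
Things that resemble listed ones, but are neither listed nor needed, are in the scene too. Of the things that look like the roof, take the one that is farthest from the robot's base at the start.

How it is judged:
At the end, for the whole second after the job is handed in: Roof flat on walls within 10 mm, 9 deg; weight on it within 14 mm of its middle; barrel upright at shed y 70-115, x within 15 mm; pulled-out syringe at shed x -130 to -55, y within 15 mm, parallel within 15 deg; pushed-in one flat in tray; released, at rest; bystanders moved under 30 mm (x of roof in the frame of shed between -0.01 and 0.01 m and y of roof in the frame of shed between -0.01 and 0.01 m and z of roof in the frame of shed between 0.039 and 0.046 m and angle between the x axis of roof and the y axis of shed, either way round below 0.16 rad and angle between roof's own z axis and vertical below 0.06 rad and horizontal distance between weight and roof below 0.014 m and z of weight in the frame of roof between 0.007 and 0.014 m and angle between each of weight, barrel's own z axis and vertical below 0.08 rad and x of barrel in the frame of shed between -0.015 and 0.015 m and y of barrel in the frame of shed between 0.07 and 0.115 m and z of barrel in the frame of shed between -0.003 and 0.004 m and x of syringe_out in the frame of shed between -0.13 and -0.055 m and y of syringe_out in the frame of shed between -0.015 and 0.015 m and z of syringe_out in the frame of shed between -0.003 and 0.004 m and angle between the x axis of syringe_out and the y axis of shed, either way round below 0.26 rad and x of syringe_in in the frame of tray between -0.06 and 0.06 m and y of syringe_in in the frame of tray between -0.085 and 0.085 m and z of syringe_in in the frame of tray between 0 and 0.012 m and angle between syringe_in's own x axis and vertical above 1.4 rad and linear speed of each of roof, weight, barrel, syringe_out, syringe_in below 0.02 m/s and angular speed of each of roof, weight, barrel, syringe_out, syringe_in below 0.2 rad/s); the robot touches nothing.
It fails at once if the mug is moved by 30 mm or more (distance of mug from where it was at the start of the episode above 0.03 m).
It fails at once if the screwdriver is moved by 30 mm or more (distance of screwdriver from where it was at the start of the episode above 0.03 m).
It fails at once if the offcut is moved by 30 mm or more (distance of offcut from where it was at the start of the episode above 0.03 m).
It also fails if it takes over 136 s, if anything falls off the work surface, if the arm or the gripper's body presses on something with over 40 N, if the wrist force passes 120 N, or if a joint passes its speed limit or range.

ROBOT

A 6-joint arm with a two-finger parallel gripper is mounted at the origin on the work surface. World frame = base frame: x ahead of the robot, y to its left, z up, the work surface at z = 0. Lengths are in m, angles in rad, forces in N, time in s.
With the tool pointing down it reaches from about 0.25 to 0.725 m from the base axis. Payload 4 kg.
Tool frame: the origin (TCP) lies on the centre line of the jaws, within the pads' length; the fingertips stand 14 mm ahead of it and the grasp point (between the pads) lies 5 mm behind it; z points along the fingers, x is the direction in which the jaws open and shut, and the axes are right-handed (so a half turn about z gives the same grasp; the last joint's range is limited). The gripper opens to 85 mm and grips with 20 to 120 N. Pads are 22 mm wide; open, the fingers measure 114 mm over their backs; the gripper's body (76 mm by 85 mm) begins 54 mm behind the grasp point. The pads swing forward as they close: fully open they stand 13 mm farther back than shut.
Start: joints at [1.101, 0.241, 0.005, 1.335, 0, 1.571], TCP at [0.226, 0.446, 0.245] pointing down, gripper open.
Joint ranges: [-2.72, 2.72], [-1.05, 1.87], [-1.09, 1.28], [-1.99, 2.15], [-1.42, 1.44], [-3.14, 3.14]. Speed limits (rad/s): [2.79, 2.79, 3.14, 3.14, 3.14, 3.14].

INTERFACE

Orientations are given as a unit quaternion [x, y, z, w].
In Python, from workcell import bot gives the robot as it stands.
- The arm moves only by the tool play_rows, never from a script. Its argument "motion" is a list of rows, each an object with "fingers": the closure, from -1 (fully open) to 1 (shut), so that 0 is half open; "translation": the shift along the tool's x, y, z in cm, a list of three; "roll": the turn about the tool's z in degrees. A call has 1 to 20 rows; each row is the pose to reach, as a shift and turn from the pose commanded when the call began, along the tool's axes at that moment; what a row does not reach only later rows make up. A row lasts 1/12 s, in which the tool goes at most 41.7 mm and 7.16 degrees, less where a joint would pass 70% of its speed; a pose out of reach is approached as far as the arm can. A call with a gripper value outside its range is refused whole. The fingers move at their own pace and stop on an object; the grip force is fixed at half the most. Time passes only in rows, so rows that repeat a pose let the fingers close. It gives the time, the measured TCP pose, the force and the opening at its end, in the units of the state.
- bot.get_obs(): the state, without advancing time (a new reading comes with each control period).
- bot.camera(name): name is "side" or "top"; returns a dict with "pixels" (400x640x3 uint8, red, green, blue), "intrinsics" (3x3 intrinsics, pixels), "k1" (the pictures are not rectified: a ray, as slopes to the right and down, at radius r is drawn at 1 + k1 r^2 times it, then the intrinsics apply), "world_to_cam" (4x4, takes a point from world to camera coordinates). Camera axes: x right, y down, z forward; pixel columns grow to the right and rows downward; lengths in m; the calibration is good to about 2 mm. A picture is of the moment at which its call begins. There is no depth.
- bot.job_done(): hands the job in, once; it reports no verdict.
The state is a dict: "clock": time; "joint_pos": joint angles; "joint_vel": joint speeds; "tau": joint torques, N m; "eef_pos": TCP position; "tool_rot": TCP orientation; "ft_force": force on the tool from outside, world axes, zero at the start; "ft_torque": the same for the moment, N m; "grip_width": finger opening in m.
Only numpy, scipy, OpenCV 4.12 (cv2) and the standard library are available. Lean on these libraries where they do the work, as an engineer would, in place of code of your own. Each camera call takes 0.05 s, during which the arm holds its last target. There are 200 camera calls.

## Working session

There is one attempt and no reset: what is moved stays moved. The work goes in short steps, Python scripts to look and compute and a tool call to move; the robot and the scene stay as the last step left them, time stands still between calls to the robot, and variables do not carry over. Pictures are saved under pics/ and viewed, about 12 in all and at most 16, crops included, and the job is handed in when it is done.

Besides the shell and the picture viewer there is one more tool, called after ">>>" as a command line: name --argument value ..., lists and objects as JSON in quotes. play_rows: Moves the arm, as the interface text tells. Its arguments: {"type":"object","properties":{"motion":{"type":"array","items":{"type":"object","properties":{"fingers":{"type":"number"},"translation":{"type":"array","items":{"type":"number"}},"roll":{"type":"number"}}}}},"required":["motion"]}

```bash
mkdir -p pics
cat > h.py <<'E'
import numpy as np, cv2
from workcell import bot
def cam(n):
    c=bot.camera(n); np.savez('/tmp/%s.npz'%n,**c); return c
def load(n): return dict(np.load('/tmp/%s.npz'%n))
def px2w(c,u,v,z):
    K=np.array(c['intrinsics']);T=np.array(c['world_to_cam']);k=float(c['k1'])
    d=np.array([(u-K[0,2])/K[0,0],(v-K[1,2])/K[1,1]]);s=d.copy()
    for _ in range(30): s=d/(1+k*(s@s))
    r=T[:3,:3].T@np.array([s[0],s[1],1]);o=-T[:3,:3].T@T[:3,3]
    return o+r*(z-o[2])/r[2]
def w2px(c,p):
    K=np.array(c['intrinsics']);T=np.array(c['world_to_cam']);k=float(c['k1'])
    q=T[:3,:3]@np.array(p)+T[:3,3];s=q[:2]/q[2];s=s*(1+k*(s@s))
    return np.array([K[0,0]*s[0]+K[0,2],K[1,1]*s[1]+K[1,2]])
def save(im,name,f=1,crop=None):
    if crop: u0,v0,u1,v1=crop; im=im[v0:v1,u0:u1]
    im=cv2.resize(im,None,fx=f,fy=f,interpolation=cv2.INTER_CUBIC)
    cv2.imwrite('pics/'+name,im[:,:,::-1])
E
python3 - <<'E'
from h import *
for n in('top','side'):
    c=cam(n); save(c['pixels'],n+'0.png',1.25); T=c['world_to_cam']
    print(n,-T[:3,:3].T@T[:3,3],T[:3,:3].round(2).tolist(),c['k1'],c['intrinsics'][0][0])
o=bot.get_obs();print(o)
E
```

```text
top [0.36666684 0.00692368 1.37652661] [[-0.0, -1.0, 0.0], [-0.99, 0.0, -0.11], [0.11, -0.0, -0.99]] -0.03135624981533791 503.8049268053681
side [ 0.34081321 -0.67455971  0.55112233] [[0.97, -0.26, 0.01], [-0.15, -0.57, -0.81], [0.21, 0.78, -0.59]] 0.02911144838882624 378.55288215219775
{'clock': 0.1, 'joint_pos': array([ 1.10102473e+00,  2.41360412e-01,  3.87081861e-03,  1.33518882e+00,
       -1.52154877e-05,  1.57083702e+00]), 'joint_vel': array([ 0.00156037, -0.00187748,  0.00167193,  0.00093722, -0.00018854,
        0.0007799 ]), 'tau': array([-2.01824823e-04, -3.73138118e+01,  2.53009433e+01,  1.08786862e-02,
       -5.80478581e-05,  2.22638974e-06]), 'eef_pos': array([0.22610564, 0.44536191, 0.2444951 ]), 'tool_rot': array([ 8.52266865e-01,  5.23106399e-01, -7.98018595e-04,  4.98781164e-04]), 'ft_force': array([-0.61635743,  0.02391469, -0.49525468]), 'ft_torque': array([-0.03333012, -0.0026053 , -0.03133265]), 'grip_width': 0.0852402530343041}
```

View pics/top0.png

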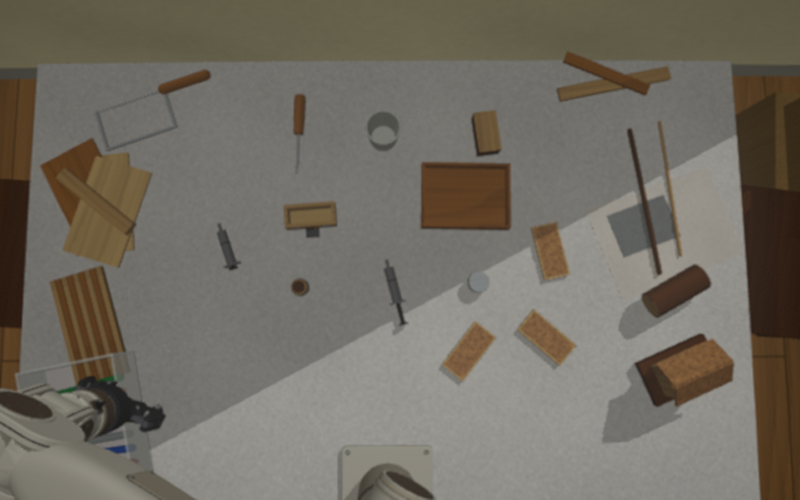

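View pics/side0.png

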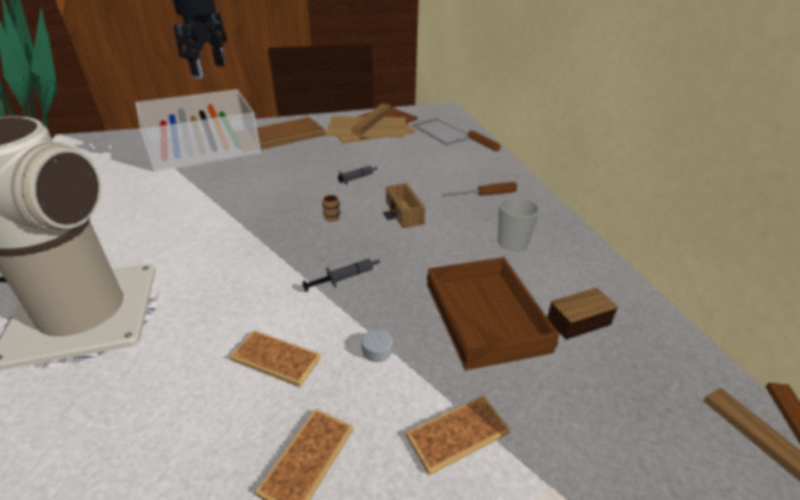

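Top view: syringe_in at display (228,247), syringe_out (394,285), shed (310,216) with doorstep towards the robot, barrel (300,287), weight (478,282), tray (465,195). The three cork boards are at (550,250), (545,337) and (468,350). I'll enlarge these.

Run:
```python
from h import *
c=load('top');im=c['pixels']
save(im,'cA.png',5,(165,145,325,265)); save(im,'cB.png',4,(320,120,480,265+5)) 
for u,v in [(550,250),(545,337),(468,350),(700,370)]:
    p=px2w(c,u/1.25,v/1.25,.01);print(p.round(3),np.hypot(*p[:2]))
save(im,'cC.png',5,(490,200,600,340))
a=cv2.imread('pics/cB.png');b=cv2.imread('pics/cC.png')
```

```text
[ 0.509 -0.359  0.01 ] 0.6229511971796949
[ 0.321 -0.342  0.01 ] 0.4687799790217274
[ 0.294 -0.175  0.01 ] 0.34226324204172237
[ 0.247 -0.677  0.01 ] 0.7202781091698405
```

View pics/cA.png

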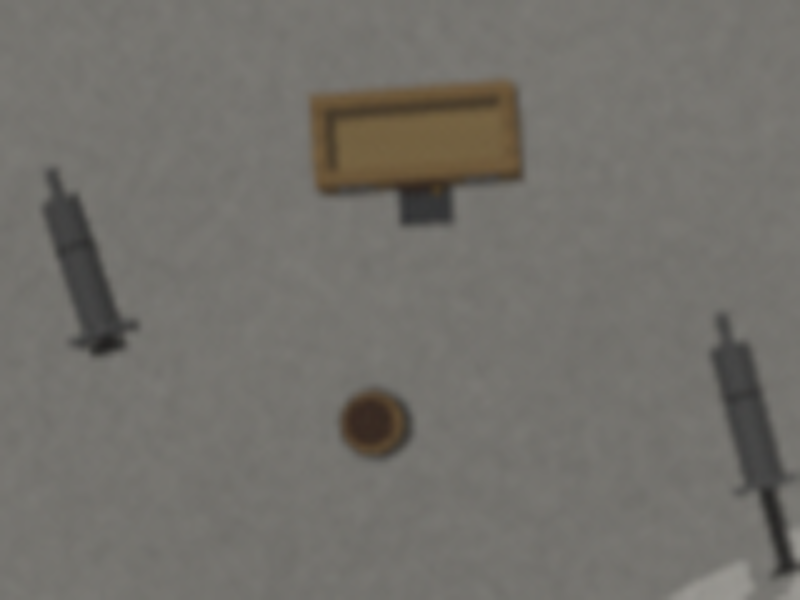

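View pics/cB.png

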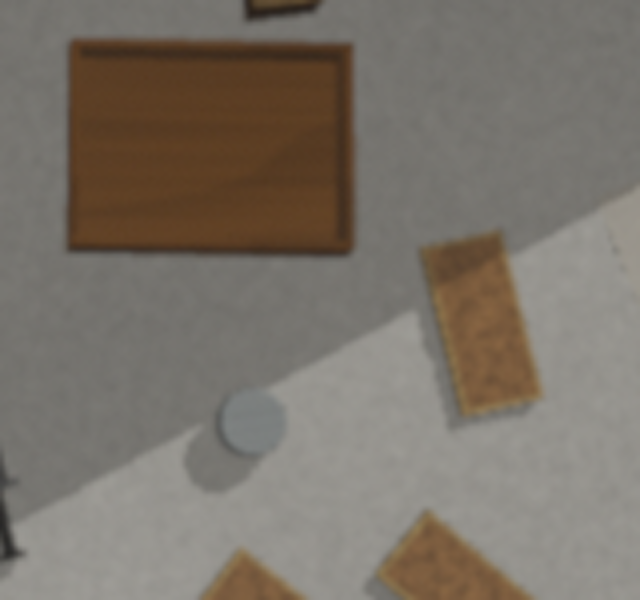

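Crop A: shed top corners (311,95),(516,82),(523,180),(320,192); doorstep end (400–453,224); barrel top (371,422); syringe_in from nozzle (52,170) to disc (106,347); syringe_out from nozzle (723,315) to disc (787,571). Crop B: tray corners, weight top (253,421), and the far roof board with corners (421,248),(499,231),(541,396),(463,415).

```bash
cat > m.py <<'E'
from h import *
c=load('top')
A=lambda x,y,z:px2w(c,165+x/5,145+y/5,z)[:2]
B=lambda x,y,z:px2w(c,320+x/4,120+y/4,z)[:2]
def rect(n,P):
    P=np.array(P);d=[np.linalg.norm(P[i]-P[(i+1)%4]) for i in range(4)]
    l=max(range(2),key=lambda i:d[i]+d[i+2]);e=P[(l+1)%4]-P[l]+P[(l+2)%4]-P[(l+3)%4]
    print(n,P.mean(0).round(4),'sides',np.round(d,3),'long axis deg',np.degrees(np.arctan2(e[1],e[0])).round(1))
rect('shed',[A(*p,.042) for p in[(311,95),(516,82),(523,180),(320,192)]])
print('step',A(400,224,.004),A(453,224,.004))
print('barrel',A(371,422,.048))
def syr(n,a,b,La,Lb):
    a=A(*a,.011);b=A(*b,.011);d=a-b;L=np.linalg.norm(d);u=d/L
    print(n,(b+u*(-Lb)*L/(La-Lb)).round(4),'len',L.round(3),La-Lb,'deg',np.degrees(np.arctan2(*u[::-1])).round(1))
syr('in',(52,170),(106,347),.058,-.048)
syr('out',(723,315),(787,571),.058,-.088)
rect('tray',[B(*p,.04) for p in[(69,41),(352,44),(353,252),(68,250)]])
rect('roof',[B(*p,.01) for p in[(421,248),(499,231),(541,396),(463,415)]])
print('weight',B(253,421,.024), 'ends',B(217,421,.02),B(288,421,.02))
E
python3 m.py
```

```text
shed [0.5824 0.1612] sides [0.11  0.053 0.109 0.053] long axis deg -86.7
step [0.54034048 0.17476653] [0.54020419 0.1456394 ]
barrel [0.42965552 0.1837663 ]
in [0.5169 0.3479] len 0.103 0.10600000000000001 deg 18.1
out [ 0.4337 -0.0157] len 0.143 0.146 deg 13.7
tray [ 0.6246 -0.1729] sides [0.192 0.143 0.191 0.143] long axis deg -90.7
roof [ 0.5076 -0.3597] sides [0.055 0.116 0.055 0.117] long axis deg -167.7
weight [ 0.44010255 -0.19991997] ends [ 0.44044602 -0.17624066] [ 0.44019541 -0.22416117]
```

```bash
cat > plan.py <<'E'
from h import *
def plan(wps,start=None):
    """wps: (x,y,z,yaw deg); shifts (cm) in tool axes from start=(x,y,z,yaw) or the measured pose"""
    if start is None:
        o=bot.get_obs();q=o['tool_rot'];start=(*o['eef_pos'],np.degrees(2*np.arctan2(q[1],q[0])))
        print('at',np.round(start,4),'w',round(o['grip_width'],4),'F',np.round(o['ft_force'],1),'t',o['clock'],'j',np.round(o['joint_pos'],2))
    f=np.radians(start[3]);ex=np.array([np.cos(f),np.sin(f)]);ey=np.array([np.sin(f),-np.cos(f)])
    for w in wps:
        d=np.array(w[:2])-start[:2];r=(start[3]-w[3]+90)%180-90
        print(w,'->',np.round([d@ex*100,d@ey*100,(start[2]-w[2])*100],2),'roll',round(r,1))
E
python3 - <<'E'
from plan import *
plan([(.43,.1838,.2,3),(.43,.1838,.10,3),(.43,.1838,.021,3)])
plan([(.43,.1838,.10,3),(.5772,.251,.10,3.3),(.5772,.251,.022,3.3)],(.43,.1838,.021,3))
E
```

```text
at [ 0.2261  0.4454  0.2445 63.0817] w 0.0852 F [-0.6  0.  -0.5] t 0.1 j [ 1.1   0.24  0.    1.34 -0.    1.57]
(0.43, 0.1838, 0.2, 3) -> [-14.09  30.02   4.45] roll 60.1
(0.43, 0.1838, 0.1, 3) -> [-14.09  30.02  14.45] roll 60.1
(0.43, 0.1838, 0.021, 3) -> [-14.09  30.02  22.35] roll 60.1
(0.43, 0.1838, 0.1, 3) -> [ 0.   0.  -7.9] roll 0
(0.5772, 0.251, 0.1, 3.3) -> [15.05 -5.94 -7.9 ] roll -0.3
(0.5772, 0.251, 0.022, 3.3) -> [15.05 -5.94 -0.1 ] roll -0.3
```

>>> play_rows --motion '[{"fingers":-0.5,"translation":[-14.1,30,4.5],"roll":60},{"fingers":-0.5,"translation":[-14.1,30,4.5],"roll":60},{"fingers":-0.5,"translation":[-14.1,30,4.5],"roll":60},{"fingers":-0.5,"translation":[-14.1,30,4.5],"roll":60},{"fingers":-0.5,"translation":[-14.1,30,4.5],"roll":60},{"fingers":-0.5,"translation":[-14.1,30,4.5],"roll":60},{"fingers":-0.5,"translation":[-14.1,30,4.5],"roll":60},{"fingers":-0.5,"translation":[-14.1,30,4.5],"roll":60},{"fingers":-0.5,"translation":[-14.1,30,4.5],"roll":60},{"fingers":-0.5,"translation":[-14.1,30,14.5],"roll":60},{"fingers":-0.5,"translation":[-14.1,30,14.5],"roll":60},{"fingers":-0.5,"translation":[-14.1,30,14.5],"roll":60},{"fingers":-0.5,"translation":[-14.1,30,14.5],"roll":60},{"fingers":-0.5,"translation":[-14.1,30,14.5],"roll":60}]'

```text
clock: 1.27
eef_pos: [0.4291, 0.1838, 0.0995]
tool_rot: [1.0, 0.027, -0.002, 0.001]
ft_force: [0.7, -0.3, 0.1]
grip_width: 0.0639
```

Run:
```python
from plan import *
plan([(.43,.1838,.021,3)])
c=cam('side');save(c['pixels'],'s1.png',5,(200,100,360,220))
```

```text
at [0.4291 0.1838 0.0995 3.077 ] w 0.0639 F [ 0.7 -0.3  0.1] t 1.2667 j [ 0.4   0.3  -0.32  0.95  0.    1.92]
(0.43, 0.1838, 0.021, 3) -> [0.09 0.01 7.85] roll 0.1
```

View pics/s1.png

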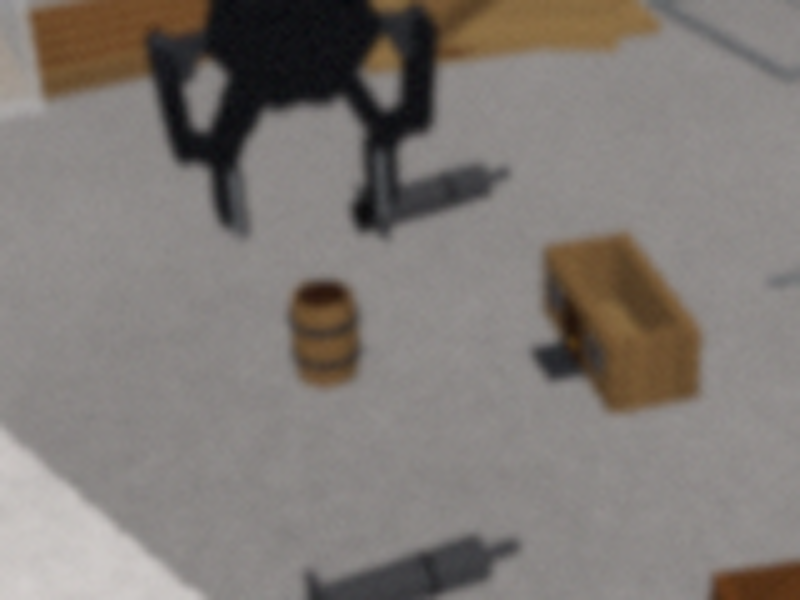

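The barrel stands upright at crop (325,330) with the open jaws above it, on either side. I'll descend and grip.

>>> play_rows --motion '[{"fingers":-0.5,"translation":[0,0,4],"roll":0},{"fingers":-0.5,"translation":[0,0,7.8],"roll":0},{"fingers":-0.5,"translation":[0,0,7.8],"roll":0},{"fingers":1,"translation":[0,0,7.8],"roll":0},{"fingers":1,"translation":[0,0,7.8],"roll":0},{"fingers":1,"translation":[0,0,7.8],"roll":0},{"fingers":1,"translation":[0,0,7.8],"roll":0},{"fingers":1,"translation":[0,0,7.8],"roll":0},{"fingers":1,"translation":[0,0,7.8],"roll":0},{"fingers":1,"translation":[0,0,7.8],"roll":0}]'

```text
clock: 2.15
eef_pos: [0.4325, 0.1855, 0.0254]
tool_rot: [1.0, 0.027, 0.003, -0.001]
ft_force: [0.3, 0.6, 8.2]
grip_width: 0.0339
```

Run:
```python
from plan import *
plan([(.43,.1838,.09,3),(.5772,.251,.09,3.3),(.5772,.251,.022,3.3)])
```

```text
at [0.4325 0.1855 0.0254 3.0883] w 0.0339 F [0.3 0.6 8.2] t 2.15 j [ 0.4   0.4  -0.41  0.75  0.    1.92]
(0.43, 0.1838, 0.09, 3) -> [-0.26  0.15 -6.46] roll 0.1
(0.5772, 0.251, 0.09, 3.3) -> [14.8  -5.77 -6.46] roll -0.2
(0.5772, 0.251, 0.022, 3.3) -> [14.8  -5.77  0.34] roll -0.2
```

>>> play_rows --motion '[{"fingers":1,"translation":[0,0,-2],"roll":0},{"fingers":1,"translation":[0,0,-4],"roll":0},{"fingers":1,"translation":[0,0,-7],"roll":0},{"fingers":1,"translation":[0,0,-7],"roll":0},{"fingers":1,"translation":[0,0,-7],"roll":0}]'

```text
clock: 2.57
eef_pos: [0.4324, 0.1853, 0.0955]
tool_rot: [1.0, 0.027, 0.003, -0.001]
ft_force: [-0.6, -0.2, -1.3]
grip_width: 0.0343
```

Run:
```python
from plan import *
plan([(.5772,.251,.09,3.3),(.5772,.251,.022,3.3)])
c=cam('side');save(c['pixels'],'s2.png',5,(200,100,360,220))
```

```text
at [0.4324 0.1853 0.0955 3.0813] w 0.0343 F [-0.6 -0.2 -1.3] t 2.5667 j [ 0.4   0.3  -0.33  0.93 -0.    1.92]
(0.5772, 0.251, 0.09, 3.3) -> [14.82 -5.78  0.55] roll -0.2
(0.5772, 0.251, 0.022, 3.3) -> [14.82 -5.78  7.35] roll -0.2
```

View pics/s2.png

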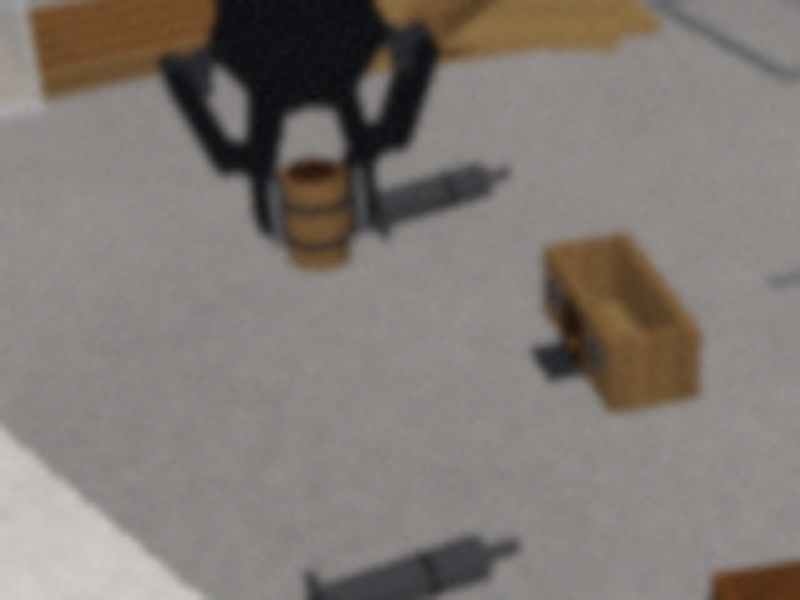

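The barrel is held nearly upright (crop 285–350, 165–265). The measured pose sits a few mm off the commanded one, so I'll go by the measured pose.

>>> play_rows --motion '[{"fingers":1,"translation":[4,-1.5,0.5],"roll":0},{"fingers":1,"translation":[8,-3,0.5],"roll":0},{"fingers":1,"translation":[12,-4.6,0.5],"roll":0},{"fingers":1,"translation":[14.8,-5.8,0.5],"roll":0},{"fingers":1,"translation":[14.8,-5.8,3],"roll":0},{"fingers":1,"translation":[14.8,-5.8,5],"roll":0},{"fingers":1,"translation":[14.8,-5.8,5],"roll":0},{"fingers":1,"translation":[14.8,-5.8,5],"roll":0}]'

```text
clock: 3.28
eef_pos: [0.5723, 0.2491, 0.0397]
tool_rot: [1.0, 0.027, -0.003, 0.001]
ft_force: [-0.4, 1.0, 0.1]
grip_width: 0.0345
```

Run:
```python
from plan import *
plan([(.5772,.251,.0255,3.3)])
c=cam('side');save(c['pixels'],'s3.png',5,(230,70,390,190))
```

```text
at [0.5723 0.2491 0.0397 3.0822] w 0.0345 F [-0.4  1.   0.1] t 3.2833 j [ 0.41  0.64  0.06  1.   -0.    1.93]
(0.5772, 0.251, 0.0255, 3.3) -> [ 0.49 -0.16  1.42] roll -0.2
```

View pics/s3.png

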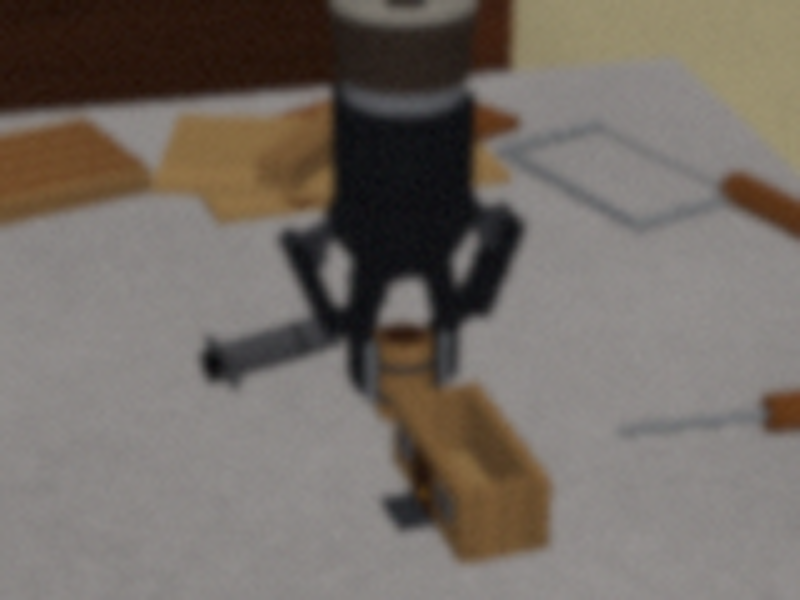

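Barrel held next to the shed's left-hand end (crop 405,350). Lowering, then releasing.

>>> play_rows --motion '[{"fingers":1,"translation":[0.4,-0.2,0.6],"roll":0},{"fingers":1,"translation":[0.4,-0.2,1.2],"roll":0},{"fingers":1,"translation":[0.4,-0.2,1.4],"roll":0},{"fingers":1,"translation":[0.4,-0.2,1.4],"roll":0},{"fingers":1,"translation":[0.4,-0.2,1.4],"roll":0}]'

```text
clock: 3.75
eef_pos: [0.5785, 0.2523, 0.0285]
tool_rot: [1.0, 0.027, 0.0, 0.0]
ft_force: [-0.1, -0.7, -0.4]
grip_width: 0.0344
```

Run:
```python
from plan import *
plan([(.5772,.251,.0255,3.3)])
```

```text
at [0.5785 0.2523 0.0285 3.0833] w 0.0344 F [-0.1 -0.7 -0.4] t 3.75 j [ 0.41  0.66  0.07  0.98 -0.    1.93]
(0.5772, 0.251, 0.0255, 3.3) -> [-0.14  0.13  0.3 ] roll -0.2
```

>>> play_rows --motion '[{"fingers":1,"translation":[0,0,0.3],"roll":0},{"fingers":1,"translation":[0,0,0.3],"roll":0},{"fingers":0.1,"translation":[0,0,0.3],"roll":0},{"fingers":-0.2,"translation":[0,0,0.3],"roll":0},{"fingers":-0.5,"translation":[0,0,0.3],"roll":0},{"fingers":-0.5,"translation":[0,0,0.3],"roll":0},{"fingers":-0.5,"translation":[0,0,0.3],"roll":0},{"fingers":-0.5,"translation":[0,0,-3],"roll":0},{"fingers":-0.5,"translation":[0,0,-7],"roll":0},{"fingers":-0.5,"translation":[0,0,-10],"roll":0},{"fingers":-0.5,"translation":[0,0,-10],"roll":0}]'

```text
clock: 4.67
eef_pos: [0.5828, 0.2542, 0.1365]
tool_rot: [1.0, 0.027, 0.006, -0.003]
ft_force: [2.3, 0.4, 2.4]
grip_width: 0.0642
```

Run:
```python
from plan import *
# syringe_out: pick then place
plan([(.4337,-.0157,.12,103.7),(.4337,-.0157,.02,103.7)])
import math
t=math.radians(3.3);x=.5824-.095*math.cos(t);y=.1612-.095*math.sin(t);print(x,y)
plan([(.5824,.1612,.1,3.3)])
```

```text
at [0.5828 0.2542 0.1365 3.0824] w 0.0642 F [2.3 0.4 2.4] t 4.6667 j [0.41 0.56 0.2  1.19 0.   1.93]
(0.4337, -0.0157, 0.12, 103.7) -> [-16.34  26.15   1.65] roll 79.4
(0.4337, -0.0157, 0.02, 103.7) -> [-16.34  26.15  11.65] roll 79.4
0.48755752742166736 0.1557314174388411
at [0.5828 0.2542 0.1365 3.0824] w 0.0642 F [2.3 0.4 2.4] t 4.6667 j [0.41 0.56 0.2  1.19 0.   1.93]
(0.5824, 0.1612, 0.1, 3.3) -> [-0.54  9.29  3.65] roll -0.2
```

>>> play_rows --motion '[{"fingers":-0.4,"translation":[-2,4,0],"roll":7},{"fingers":-0.4,"translation":[-16.3,26.1,1.6],"roll":79},{"fingers":-0.4,"translation":[-16.3,26.1,1.6],"roll":79},{"fingers":-0.4,"translation":[-16.3,26.1,1.6],"roll":79},{"fingers":-0.4,"translation":[-16.3,26.1,1.6],"roll":79},{"fingers":-0.4,"translation":[-16.3,26.1,1.6],"roll":79},{"fingers":-0.4,"translation":[-16.3,26.1,1.6],"roll":79},{"fingers":-0.4,"translation":[-16.3,26.1,1.6],"roll":79},{"fingers":-0.4,"translation":[-16.3,26.1,1.6],"roll":79},{"fingers":-0.4,"translation":[-16.3,26.1,1.6],"roll":79},{"fingers":-0.4,"translation":[-16.3,26.1,1.6],"roll":79},{"fingers":-0.4,"translation":[-16.3,26.1,1.6],"roll":79},{"fingers":-0.4,"translation":[-16.3,26.1,6],"roll":79},{"fingers":-0.4,"translation":[-16.3,26.1,8.5],"roll":79},{"fingers":-0.4,"translation":[-16.3,26.1,8.5],"roll":79},{"fingers":-0.4,"translation":[-16.3,26.1,8.5],"roll":79}]'

```text
clock: 6.0
eef_pos: [0.4283, -0.0168, 0.0424]
tool_rot: [0.789, -0.614, -0.002, 0.001]
ft_force: [0.1, -0.9, -0.0]
grip_width: 0.0596
```

Run:
```python
from plan import *
plan([(.4337,-.0157,.02,103.7)])
```

```text
at [ 4.2830e-01 -1.6800e-02  4.2400e-02 -7.5795e+01] w 0.0596 F [ 0.1 -0.9 -0. ] t 6.0 j [-0.04  0.32 -0.49  0.77  0.    2.85]
(0.4337, -0.0157, 0.02, 103.7) -> [ 0.03 -0.56  2.24] roll 0.5
```

>>> play_rows --motion '[{"fingers":-0.4,"translation":[0,-0.5,1.2],"roll":0},{"fingers":-0.4,"translation":[0,-0.5,2.2],"roll":0},{"fingers":-0.4,"translation":[0,-0.5,2.2],"roll":0},{"fingers":-0.4,"translation":[0,-0.5,2.2],"roll":0}]'

```text
clock: 6.33
eef_pos: [0.4356, -0.0157, 0.0226]
tool_rot: [0.789, -0.615, 0.001, -0.0]
ft_force: [-0.9, -0.6, -0.3]
grip_width: 0.0598
```

Run:
```python
from plan import *
plan([(.4337,-.0157,.019,103.7)])
```

```text
at [ 4.35600e-01 -1.57000e-02  2.26000e-02 -7.58564e+01] w 0.0598 F [-0.9 -0.6 -0.3] t 6.3333 j [-0.04  0.36 -0.5   0.72 -0.    2.86]
(0.4337, -0.0157, 0.019, 103.7) -> [-0.05  0.18  0.36] roll 0.4
```

>>> play_rows --motion '[{"fingers":-0.4,"translation":[0,0,0.3],"roll":0},{"fingers":1,"translation":[0,0,0.3],"roll":0},{"fingers":1,"translation":[0,0,0.3],"roll":0},{"fingers":1,"translation":[0,0,0.3],"roll":0},{"fingers":1,"translation":[0,0,0.3],"roll":0},{"fingers":1,"translation":[0,0,0.3],"roll":0},{"fingers":1,"translation":[0,0,0.3],"roll":0},{"fingers":1,"translation":[0,0,0.3],"roll":0},{"fingers":1,"translation":[0,0,0.3],"roll":0}]'

```text
clock: 7.08
eef_pos: [0.4351, -0.0159, 0.0191]
tool_rot: [0.788, -0.615, 0.0, -0.0]
ft_force: [-1.4, -0.0, 5.3]
grip_width: 0.0197
```

Run:
```python
from plan import *
plan([(.4337,-.0157,.08,103.7),(.4876,.1557,.08,3.3),(.4876,.1557,.03,3.3)])
```

```text
at [ 4.35100e-01 -1.59000e-02  1.91000e-02 -7.59162e+01] w 0.0197 F [-1.4 -0.   5.3] t 7.0833 j [-0.04  0.36 -0.5   0.71 -0.    2.86]
(0.4337, -0.0157, 0.08, 103.7) -> [-0.05  0.13 -6.09] roll 0.4
(0.4876, 0.1557, 0.08, 3.3) -> [-15.36  -9.27  -6.09] roll -79.2
(0.4876, 0.1557, 0.03, 3.3) -> [-15.36  -9.27  -1.09] roll -79.2
```

Width 19.7 mm (reads about 2 mm low, as on the barrel), so the syringe is gripped.

>>> play_rows --motion '[{"fingers":1,"translation":[0,0,-3],"roll":0},{"fingers":1,"translation":[0,0,-6],"roll":0},{"fingers":1,"translation":[-1.5,-1,-6],"roll":-7},{"fingers":1,"translation":[-3,-2,-6],"roll":-14},{"fingers":1,"translation":[-4.5,-3,-6],"roll":-21},{"fingers":1,"translation":[-6,-4,-6],"roll":-28},{"fingers":1,"translation":[-7.5,-5,-6],"roll":-35},{"fingers":1,"translation":[-9,-6,-6],"roll":-42},{"fingers":1,"translation":[-10.5,-7,-6],"roll":-49},{"fingers":1,"translation":[-12,-8,-6],"roll":-56},{"fingers":1,"translation":[-13.5,-8.5,-6],"roll":-63},{"fingers":1,"translation":[-15,-9,-6],"roll":-70},{"fingers":1,"translation":[-15.4,-9.3,-6],"roll":-77},{"fingers":1,"translation":[-15.4,-9.3,-6],"roll":-79},{"fingers":1,"translation":[-15.4,-9.3,-3],"roll":-79},{"fingers":1,"translation":[-15.4,-9.3,-1.5],"roll":-79},{"fingers":1,"translation":[-15.4,-9.3,-1.5],"roll":-79},{"fingers":1,"translation":[-15.4,-9.3,-1.5],"roll":-79}]'

```text
clock: 8.58
eef_pos: [0.4864, 0.1559, 0.0326]
tool_rot: [1.0, 0.027, -0.001, 0.0]
ft_force: [1.2, -0.1, -0.1]
grip_width: 0.0197
```

Run:
```python
from plan import *
plan([(.4876,.1557,.02,3.3)])
c=cam('side');save(c['pixels'],'s4.png',5,(220,90,380,210))
```

```text
at [0.4864 0.1559 0.0326 3.0852] w 0.0197 F [ 1.2 -0.1 -0.1] t 8.5833 j [ 0.31  0.46 -0.29  0.83 -0.    1.83]
(0.4876, 0.1557, 0.02, 3.3) -> [0.12 0.02 1.26] roll -0.2
```

View pics/s4.png

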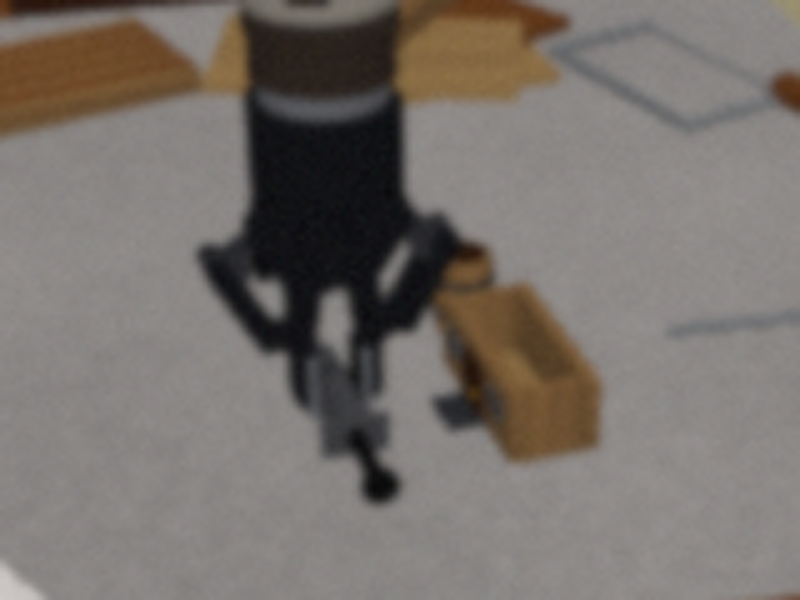

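The syringe is held parallel to the front wall, and the barrel stands upright at the shed's end. Lowering and releasing with a narrow opening.

>>> play_rows --motion '[{"fingers":1,"translation":[0,0,0.6],"roll":0},{"fingers":1,"translation":[0,0,1.2],"roll":0},{"fingers":1,"translation":[0,0,1.2],"roll":0},{"fingers":1,"translation":[0,0,1.2],"roll":0},{"fingers":0.3,"translation":[0,0,1.2],"roll":0},{"fingers":0,"translation":[0,0,1.2],"roll":0},{"fingers":-0.1,"translation":[0,0,1.2],"roll":0},{"fingers":-0.1,"translation":[0,0,1.2],"roll":0},{"fingers":-0.1,"translation":[0,0,1.2],"roll":0},{"fingers":-0.1,"translation":[0,0,-3],"roll":0},{"fingers":-0.1,"translation":[0,0,-7],"roll":0},{"fingers":-0.3,"translation":[0,0,-9],"roll":0},{"fingers":-0.3,"translation":[0,0,-9],"roll":0}]'

```text
clock: 9.72
eef_pos: [0.4912, 0.1574, 0.1288]
tool_rot: [1.0, 0.027, 0.005, -0.001]
ft_force: [0.4, 0.0, 0.3]
grip_width: 0.0556
```

Run:
```python
from plan import *
plan([(.5169,.3479,.12,108.1),(.5169,.3479,.03,108.1)])
```

```text
at [0.4912 0.1574 0.1288 3.0824] w 0.0556 F [0.4 0.  0.3] t 9.7167 j [ 0.31  0.34 -0.17  1.05 -0.    1.83]
(0.5169, 0.3479, 0.12, 108.1) -> [  3.59 -18.88   0.88] roll 75.0
(0.5169, 0.3479, 0.03, 108.1) -> [  3.59 -18.88   9.88] roll 75.0
```

>>> play_rows --motion '[{"fingers":-0.4,"translation":[0.3,-1.5,0.8],"roll":-7},{"fingers":-0.4,"translation":[3.6,-18.9,0.8],"roll":-105},{"fingers":-0.4,"translation":[3.6,-18.9,0.8],"roll":-105},{"fingers":-0.4,"translation":[3.6,-18.9,0.8],"roll":-105},{"fingers":-0.4,"translation":[3.6,-18.9,0.8],"roll":-105},{"fingers":-0.4,"translation":[3.6,-18.9,0.8],"roll":-105},{"fingers":-0.4,"translation":[3.6,-18.9,0.8],"roll":-105},{"fingers":-0.4,"translation":[3.6,-18.9,0.8],"roll":-105},{"fingers":-0.4,"translation":[3.6,-18.9,0.8],"roll":-105},{"fingers":-0.4,"translation":[3.6,-18.9,0.8],"roll":-105},{"fingers":-0.4,"translation":[3.6,-18.9,0.8],"roll":-105},{"fingers":-0.4,"translation":[3.6,-18.9,0.8],"roll":-105},{"fingers":-0.4,"translation":[3.6,-18.9,0.8],"roll":-105},{"fingers":-0.4,"translation":[3.6,-18.9,0.8],"roll":-105},{"fingers":-0.4,"translation":[3.6,-18.9,0.8],"roll":-105},{"fingers":-0.4,"translation":[3.6,-18.9,0.8],"roll":-105},{"fingers":-0.4,"translation":[3.6,-18.9,5],"roll":-105},{"fingers":-0.4,"translation":[3.6,-18.9,8.5],"roll":-105},{"fingers":-0.4,"translation":[3.6,-18.9,8.5],"roll":-105},{"fingers":-0.4,"translation":[3.6,-18.9,8.5],"roll":-105}]'

```text
clock: 11.38
eef_pos: [0.5109, 0.3453, 0.0357]
tool_rot: [0.588, 0.809, -0.003, -0.001]
ft_force: [0.1, 0.3, 0.7]
grip_width: 0.0595
```

Run:
```python
from plan import *
plan([(.5169,.3479,.02,108.1)])
```

```text
at [5.10900e-01 3.45300e-01 3.57000e-02 1.07997e+02] w 0.0595 F [0.1 0.3 0.7] t 11.3833 j [ 0.59  0.63  0.04  0.98 -0.    0.28]
(0.5169, 0.3479, 0.02, 108.1) -> [0.06 0.65 1.57] roll -0.1
```

>>> play_rows --motion '[{"fingers":-0.4,"translation":[0,0.5,0.8],"roll":0},{"fingers":-0.4,"translation":[0,0.5,1.6],"roll":0},{"fingers":-0.4,"translation":[0,0.5,1.6],"roll":0},{"fingers":-0.4,"translation":[0,0.5,1.6],"roll":0}]'

```text
clock: 11.72
eef_pos: [0.5184, 0.3486, 0.023]
tool_rot: [0.587, 0.809, 0.0, 0.0]
ft_force: [-0.1, 0.4, -0.2]
grip_width: 0.0594
```

Run:
```python
from plan import *
plan([(.5169,.3479,.019,108.1)])
```

```text
at [5.184000e-01 3.486000e-01 2.300000e-02 1.080588e+02] w 0.0594 F [-0.1  0.4 -0.2] t 11.7167 j [ 0.59  0.65  0.04  0.96 -0.    0.28]
(0.5169, 0.3479, 0.019, 108.1) -> [-0.02 -0.17  0.4 ] roll -0.0
```

>>> play_rows --motion '[{"fingers":-0.4,"translation":[0,0,0.4],"roll":0},{"fingers":1,"translation":[0,0,0.4],"roll":0},{"fingers":1,"translation":[0,0,0.4],"roll":0},{"fingers":1,"translation":[0,0,0.4],"roll":0},{"fingers":1,"translation":[0,0,0.4],"roll":0},{"fingers":1,"translation":[0,0,0.4],"roll":0},{"fingers":1,"translation":[0,0,0.4],"roll":0},{"fingers":1,"translation":[0,0,0.4],"roll":0},{"fingers":1,"translation":[0,0,0.4],"roll":0},{"fingers":1,"translation":[0,0,-4],"roll":0},{"fingers":1,"translation":[0,0,-8],"roll":0},{"fingers":1,"translation":[0,0,-12],"roll":0},{"fingers":1,"translation":[0,0,-12],"roll":0}]'

```text
clock: 12.8
eef_pos: [0.5222, 0.3513, 0.1516]
tool_rot: [0.587, 0.809, 0.007, 0.003]
ft_force: [1.7, 0.9, 0.9]
grip_width: 0.0195
```

Run:
```python
from plan import *
plan([(.6246,-.1729,.12,-.7),(.6246,-.1729,.05,-.7)])
```

```text
at [  0.5222   0.3513   0.1516 108.0809] w 0.0195 F [1.7 0.9 0.9] t 12.8 j [0.59 0.54 0.2  1.22 0.   0.28]
(0.6246, -0.1729, 0.12, -0.7) -> [-53.01  -6.54   3.16] roll -71.2
(0.6246, -0.1729, 0.05, -0.7) -> [-53.01  -6.54  10.16] roll -71.2
```

>>> play_rows --motion '[{"fingers":1,"translation":[-2,-0.2,0],"roll":-4},{"fingers":1,"translation":[-53,-6.5,2],"roll":-71},{"fingers":1,"translation":[-53,-6.5,2],"roll":-71},{"fingers":1,"translation":[-53,-6.5,2],"roll":-71},{"fingers":1,"translation":[-53,-6.5,2],"roll":-71},{"fingers":1,"translation":[-53,-6.5,2],"roll":-71},{"fingers":1,"translation":[-53,-6.5,2],"roll":-71},{"fingers":1,"translation":[-53,-6.5,2],"roll":-71},{"fingers":1,"translation":[-53,-6.5,2],"roll":-71},{"fingers":1,"translation":[-53,-6.5,2],"roll":-71},{"fingers":1,"translation":[-53,-6.5,2],"roll":-71},{"fingers":1,"translation":[-53,-6.5,2],"roll":-71},{"fingers":1,"translation":[-53,-6.5,2],"roll":-71},{"fingers":1,"translation":[-53,-6.5,2],"roll":-71},{"fingers":1,"translation":[-53,-6.5,2],"roll":-71},{"fingers":1,"translation":[-53,-6.5,2],"roll":-71},{"fingers":1,"translation":[-53,-6.5,2],"roll":-71},{"fingers":1,"translation":[-53,-6.5,6],"roll":-71},{"fingers":1,"translation":[-53,-6.5,8],"roll":-71},{"fingers":1,"translation":[-53,-6.5,8],"roll":-71}]'

```text
clock: 14.47
eef_pos: [0.6165, -0.1724, 0.0568]
tool_rot: [0.007, 1.0, 0.002, -0.005]
ft_force: [-0.3, 0.6, -0.3]
grip_width: 0.0199
```

Run:
```python
from plan import *
plan([(.6246,-.1729,.028,-.7)])
c=cam('side');save(c['pixels'],'s5.png',4,(270,110,470,260))
```

```text
at [ 6.165000e-01 -1.724000e-01  5.680000e-02  1.792307e+02] w 0.0199 F [-0.3  0.6 -0.3] t 14.4667 j [-0.27  0.65  0.14  1.07  0.   -1.83]
(0.6246, -0.1729, 0.028, -0.7) -> [-0.81 -0.04  2.88] roll -0.1
```

View pics/s5.png

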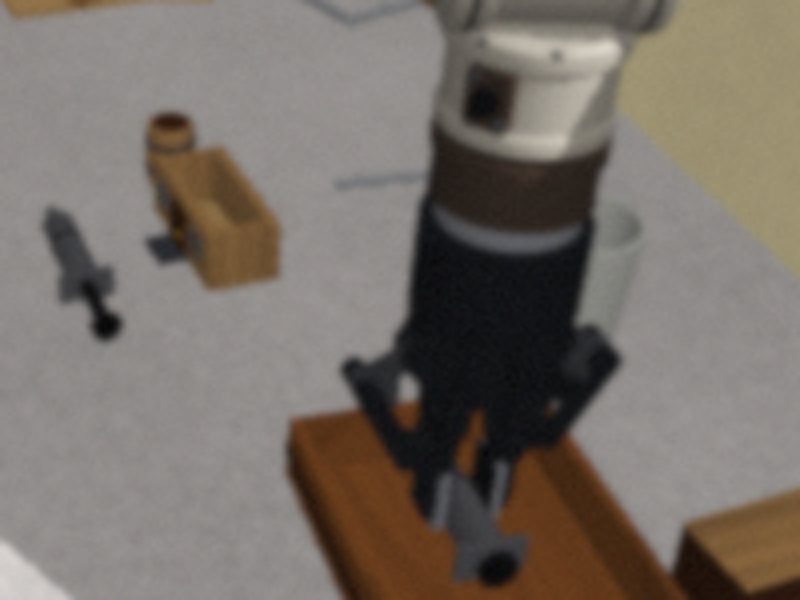

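The syringe is over the tray and level. Lowering and releasing.

>>> play_rows --motion '[{"fingers":1,"translation":[-0.5,0,1.2],"roll":0},{"fingers":1,"translation":[-0.5,0,2.4],"roll":0},{"fingers":1,"translation":[-0.5,0,3],"roll":0},{"fingers":1,"translation":[-0.5,0,3],"roll":0},{"fingers":1,"translation":[-0.5,0,3],"roll":0},{"fingers":0.3,"translation":[-0.5,0,3],"roll":0},{"fingers":0,"translation":[-0.5,0,3],"roll":0},{"fingers":-0.1,"translation":[-0.5,0,3],"roll":0},{"fingers":-0.1,"translation":[-0.5,0,3],"roll":0},{"fingers":-0.1,"translation":[-0.5,0,3],"roll":0},{"fingers":-0.1,"translation":[-0.5,0,-1],"roll":0},{"fingers":-0.1,"translation":[-0.5,0,-5],"roll":0},{"fingers":-0.6,"translation":[-0.5,0,-7],"roll":0},{"fingers":-0.6,"translation":[-0.5,0,-7],"roll":0}]'

```text
clock: 15.68
eef_pos: [0.6295, -0.1768, 0.1396]
tool_rot: [0.008, 1.0, -0.002, 0.006]
ft_force: [1.5, 0.1, 0.8]
grip_width: 0.0679
```

Run:
```python
from plan import *
plan([(.5076,-.3597,.12,102.3),(.5076,-.3597,.03,102.3)])
```

```text
at [ 6.295000e-01 -1.768000e-01  1.396000e-01  1.790778e+02] w 0.0679 F [1.5 0.1 0.8] t 15.6833 j [-0.27  0.59  0.26  1.23  0.   -1.83]
(0.5076, -0.3597, 0.12, 102.3) -> [ 11.9  -18.49   1.96] roll 76.8
(0.5076, -0.3597, 0.03, 102.3) -> [ 11.9  -18.49  10.96] roll 76.8
```

>>> play_rows --motion '[{"fingers":-1,"translation":[1.2,-1.8,0],"roll":6},{"fingers":-1,"translation":[11.9,-18.5,2],"roll":77},{"fingers":-1,"translation":[11.9,-18.5,2],"roll":77},{"fingers":-1,"translation":[11.9,-18.5,2],"roll":77},{"fingers":-1,"translation":[11.9,-18.5,2],"roll":77},{"fingers":-1,"translation":[11.9,-18.5,2],"roll":77},{"fingers":-1,"translation":[11.9,-18.5,2],"roll":77},{"fingers":-1,"translation":[11.9,-18.5,2],"roll":77},{"fingers":-1,"translation":[11.9,-18.5,2],"roll":77},{"fingers":-1,"translation":[11.9,-18.5,2],"roll":77},{"fingers":-1,"translation":[11.9,-18.5,2],"roll":77},{"fingers":-1,"translation":[11.9,-18.5,2],"roll":77},{"fingers":-1,"translation":[11.9,-18.5,6],"roll":77},{"fingers":-1,"translation":[11.9,-18.5,9],"roll":77},{"fingers":-1,"translation":[11.9,-18.5,9],"roll":77},{"fingers":-1,"translation":[11.9,-18.5,9],"roll":77}]'

```text
clock: 17.02
eef_pos: [0.5019, -0.3574, 0.0403]
tool_rot: [0.628, 0.778, -0.0, -0.003]
ft_force: [-0.2, -0.1, 0.5]
grip_width: 0.0855
```

Run:
```python
from plan import *
plan([(.5076,-.3597,.02,102.3)])
c=cam('side');save(c['pixels'],'s6.png',3,(180,150,440,350))
```

```text
at [ 5.019000e-01 -3.574000e-01  4.030000e-02  1.021947e+02] w 0.0855 F [-0.2 -0.1  0.5] t 17.0167 j [-0.62  0.62  0.04  0.99 -0.   -0.83]
(0.5076, -0.3597, 0.02, 102.3) -> [-0.35  0.51  2.03] roll -0.1
```

View pics/s6.png

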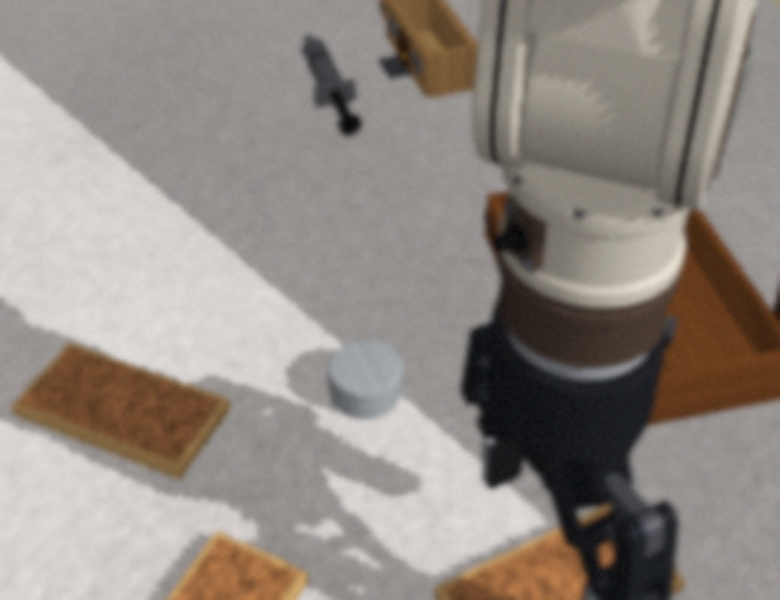

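The open jaws straddle the roof board. Lowering and correcting sideways.

>>> play_rows --motion '[{"fingers":-1,"translation":[-0.3,0.4,1],"roll":0},{"fingers":-1,"translation":[-0.3,0.4,2],"roll":0},{"fingers":-1,"translation":[-0.3,0.4,2.2],"roll":0},{"fingers":-1,"translation":[-0.3,0.4,2.2],"roll":0},{"fingers":-1,"translation":[-0.3,0.4,2.2],"roll":0}]'

```text
clock: 17.48
eef_pos: [0.5082, -0.3608, 0.0204]
tool_rot: [0.629, 0.778, -0.0, -0.0]
ft_force: [0.5, -0.3, -0.3]
grip_width: 0.0851
```

Run:
```python
from plan import *
plan([(.5076,-.3597,.018,102.3)])
```

```text
at [ 5.082000e-01 -3.608000e-01  2.040000e-02  1.020941e+02] w 0.0851 F [ 0.5 -0.3 -0.3] t 17.4833 j [-0.62  0.65  0.03  0.95 -0.   -0.83]
(0.5076, -0.3597, 0.018, 102.3) -> [ 0.12 -0.04  0.24] roll -0.2
```

>>> play_rows --motion '[{"fingers":-1,"translation":[0,0,0.3],"roll":0},{"fingers":-1,"translation":[0,0,0.5],"roll":0},{"fingers":-1,"translation":[0,0,0.5],"roll":0},{"fingers":1,"translation":[0,0,0.5],"roll":0},{"fingers":1,"translation":[0,0,0.5],"roll":0},{"fingers":1,"translation":[0,0,0.5],"roll":0},{"fingers":1,"translation":[0,0,0.5],"roll":0},{"fingers":1,"translation":[0,0,0.5],"roll":0},{"fingers":1,"translation":[0,0,0.5],"roll":0}]'

```text
clock: 18.23
eef_pos: [0.5088, -0.3612, 0.0162]
tool_rot: [0.629, 0.778, 0.0, 0.001]
ft_force: [-0.5, 0.1, 5.3]
grip_width: 0.0552
```

Run:
```python
from plan import *
plan([(.5076,-.3597,.018,102.3)])
```

```text
at [ 5.088000e-01 -3.612000e-01  1.620000e-02  1.020798e+02] w 0.0552 F [-0.5  0.1  5.3] t 18.2333 j [-0.62  0.66  0.03  0.94  0.   -0.83]
(0.5076, -0.3597, 0.018, 102.3) -> [ 0.17 -0.09 -0.18] roll -0.2
```

>>> play_rows --motion '[{"fingers":1,"translation":[0,0,-2],"roll":0},{"fingers":1,"translation":[0,0,-5],"roll":0},{"fingers":1,"translation":[0,0,-9],"roll":0},{"fingers":1,"translation":[0,0,-12],"roll":0},{"fingers":1,"translation":[0,0,-12],"roll":0},{"fingers":1,"translation":[0,0,-12],"roll":0}]'

```text
clock: 18.73
eef_pos: [0.5094, -0.3616, 0.1374]
tool_rot: [0.629, 0.778, 0.0, 0.002]
ft_force: [-0.8, -0.5, -1.1]
grip_width: 0.0555
```

Run:
```python
from plan import *
plan([(.5824,.1612,.13,3.3),(.5824,.1612,.075,3.3)])
c=cam('top');save(c['pixels'],'t7.png',4,(340,160,540,310))
```

```text
at [  0.5094  -0.3616   0.1374 102.0824] w 0.0555 F [-0.8 -0.5 -1.1] t 18.7333 j [-0.62  0.54  0.17  1.2  -0.   -0.83]
(0.5824, 0.1612, 0.13, 3.3) -> [49.6  18.08  0.74] roll -81.2
(0.5824, 0.1612, 0.075, 3.3) -> [49.6  18.08  6.24] roll -81.2
```

View pics/t7.png

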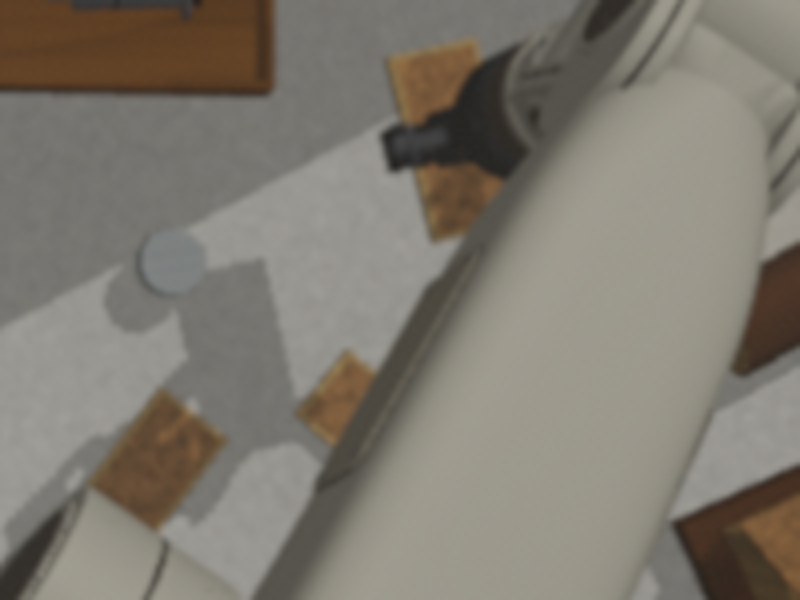

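The roof board is lifted, with corners at crop (388,57),(476,40),(433,240). I'll work out where it sits in the grip.

Run:
```python
from plan import *
c=load('top');P=[px2w(c,340+x/4,160+y/4,.131)[:2] for x,y in[(388,57),(476,40),(433,240)]]
ctr=(P[1]+P[2])/2
e=P[2]-P[0];print(P,ctr,np.linalg.norm(e),np.degrees(np.arctan2(-e[1],-e[0])))
plan([(.5824,.1612,.13,3.3)])
```

```text
[array([ 0.56138369, -0.32133051]), array([ 0.57197051, -0.37722579]), array([ 0.44644254, -0.34555278])] [ 0.50920653 -0.36138928] 0.11746568132110337 11.900173824136854
at [  0.5082  -0.3608   0.1352 102.0821] w 0.0549 F [-0.3  1.  -1.1] t 18.7833 j [-0.62  0.55  0.17  1.19 -0.   -0.83]
(0.5824, 0.1612, 0.13, 3.3) -> [49.49 18.18  0.52] roll -81.2
```

>>> play_rows --motion '[{"fingers":1,"translation":[2,0.7,0],"roll":-3},{"fingers":1,"translation":[5,1.8,0],"roll":-8},{"fingers":1,"translation":[49.5,18.2,0.5],"roll":-81},{"fingers":1,"translation":[49.5,18.2,0.5],"roll":-81},{"fingers":1,"translation":[49.5,18.2,0.5],"roll":-81},{"fingers":1,"translation":[49.5,18.2,0.5],"roll":-81},{"fingers":1,"translation":[49.5,18.2,0.5],"roll":-81},{"fingers":1,"translation":[49.5,18.2,0.5],"roll":-81},{"fingers":1,"translation":[49.5,18.2,0.5],"roll":-81},{"fingers":1,"translation":[49.5,18.2,0.5],"roll":-81},{"fingers":1,"translation":[49.5,18.2,0.5],"roll":-81},{"fingers":1,"translation":[49.5,18.2,0.5],"roll":-81},{"fingers":1,"translation":[49.5,18.2,0.5],"roll":-81},{"fingers":1,"translation":[49.5,18.2,0.5],"roll":-81},{"fingers":1,"translation":[49.5,18.2,0.5],"roll":-81},{"fingers":1,"translation":[49.5,18.2,0.5],"roll":-81},{"fingers":1,"translation":[49.5,18.2,3],"roll":-81},{"fingers":1,"translation":[49.5,18.2,4],"roll":-81},{"fingers":1,"translation":[49.5,18.2,4],"roll":-81},{"fingers":1,"translation":[49.5,18.2,4],"roll":-81}]'

```text
clock: 20.45
eef_pos: [0.5813, 0.1595, 0.0939]
tool_rot: [-0.026, 1.0, -0.001, -0.002]
ft_force: [-0.2, 0.3, 0.2]
grip_width: 0.0553
```

Run:
```python
from plan import *
plan([(.5824,.1612,.065,3.3)])
```

```text
at [5.813000e-01 1.595000e-01 9.390000e-02 1.829569e+02] w 0.0553 F [-0.2  0.3  0.2] t 20.45 j [ 0.27  0.54  0.05  1.08 -0.   -1.35]
(0.5824, 0.1612, 0.065, 3.3) -> [-0.12  0.16  2.89] roll -0.3
```

>>> play_rows --motion '[{"fingers":1,"translation":[-0.1,0.2,1],"roll":0},{"fingers":1,"translation":[-0.1,0.2,2],"roll":0},{"fingers":1,"translation":[-0.1,0.2,3],"roll":0},{"fingers":1,"translation":[-0.1,0.2,3],"roll":0},{"fingers":1,"translation":[-0.1,0.2,3],"roll":0}]'

```text
clock: 20.87
eef_pos: [0.5826, 0.1631, 0.0642]
tool_rot: [-0.027, 1.0, -0.0, -0.001]
ft_force: [-0.5, -0.4, -0.2]
grip_width: 0.0554
```

Run:
```python
from plan import *
plan([(.5824,.1612,.059,3.3)])
```

```text
at [5.826000e-01 1.631000e-01 6.420000e-02 1.830826e+02] w 0.0554 F [-0.5 -0.4 -0.2] t 20.8667 j [ 0.27  0.58  0.02  1.02 -0.   -1.35]
(0.5824, 0.1612, 0.059, 3.3) -> [ 0.03 -0.19  0.52] roll -0.2
```

>>> play_rows --motion '[{"fingers":1,"translation":[0,-0.1,0.4],"roll":0},{"fingers":1,"translation":[0,-0.1,0.6],"roll":0},{"fingers":1,"translation":[0,-0.1,0.6],"roll":0},{"fingers":1,"translation":[0,-0.1,0.6],"roll":0},{"fingers":-0.5,"translation":[0,-0.1,0.6],"roll":0},{"fingers":-0.9,"translation":[0,-0.1,0.6],"roll":0},{"fingers":-0.9,"translation":[0,-0.1,0.6],"roll":0},{"fingers":-0.9,"translation":[0,-0.1,0.6],"roll":0},{"fingers":-0.9,"translation":[0,-0.1,0.6],"roll":0},{"fingers":-0.9,"translation":[0,-0.1,-3],"roll":0},{"fingers":-0.9,"translation":[0,-0.1,-7],"roll":0},{"fingers":-0.9,"translation":[0,-0.1,-9],"roll":0},{"fingers":-0.9,"translation":[0,-0.1,-9],"roll":0}]'

```text
clock: 21.95
eef_pos: [0.5872, 0.1634, 0.1619]
tool_rot: [-0.027, 1.0, 0.001, 0.006]
ft_force: [0.7, 0.3, 0.8]
grip_width: 0.0812
```

Run:
```python
from plan import *
plan([(.4401,-.1999,.12,183),(.4401,-.1999,.035,183)])
plan([(.4401,-.1999,.12,158),(.4401,-.1999,.035,158)])
```

```text
at [5.87200e-01 1.63400e-01 1.61900e-01 1.83084e+02] w 0.0812 F [0.7 0.3 0.8] t 21.95 j [ 0.27  0.49  0.15  1.22 -0.   -1.35]
(0.4401, -0.1999, 0.12, 183) -> [ 16.64 -35.48   4.19] roll 0.1
(0.4401, -0.1999, 0.035, 183) -> [ 16.64 -35.48  12.69] roll 0.1
at [5.87200e-01 1.63400e-01 1.61900e-01 1.83084e+02] w 0.0812 F [0.7 0.3 0.8] t 21.95 j [ 0.27  0.49  0.15  1.22 -0.   -1.35]
(0.4401, -0.1999, 0.12, 158) -> [ 16.64 -35.48   4.19] roll 25.1
(0.4401, -0.1999, 0.035, 158) -> [ 16.64 -35.48  12.69] roll 25.1
```

>>> play_rows --motion '[{"fingers":-0.8,"translation":[16.6,-35.5,2],"roll":0},{"fingers":-0.8,"translation":[16.6,-35.5,2],"roll":0},{"fingers":-0.8,"translation":[16.6,-35.5,2],"roll":0},{"fingers":-0.8,"translation":[16.6,-35.5,2],"roll":0},{"fingers":-0.8,"translation":[16.6,-35.5,2],"roll":0},{"fingers":-0.8,"translation":[16.6,-35.5,2],"roll":0},{"fingers":-0.8,"translation":[16.6,-35.5,2],"roll":0},{"fingers":-0.8,"translation":[16.6,-35.5,2],"roll":0},{"fingers":-0.8,"translation":[16.6,-35.5,2],"roll":0},{"fingers":-0.8,"translation":[16.6,-35.5,2],"roll":0},{"fingers":-0.8,"translation":[16.6,-35.5,2],"roll":0},{"fingers":-0.8,"translation":[16.6,-35.5,6],"roll":0},{"fingers":-0.8,"translation":[16.6,-35.5,10],"roll":0},{"fingers":-0.8,"translation":[16.6,-35.5,11],"roll":0},{"fingers":-0.8,"translation":[16.6,-35.5,11],"roll":0},{"fingers":-0.8,"translation":[16.6,-35.5,11],"roll":0}]'

```text
clock: 23.28
eef_pos: [0.4367, -0.2001, 0.0447]
tool_rot: [-0.027, 1.0, 0.001, -0.001]
ft_force: [0.7, -0.0, 0.9]
grip_width: 0.077
```

Run:
```python
from plan import *
plan([(.4401,-.1999,.02,183)])
c=cam('top');save(c['pixels'],'t8.png',4,(150,110,350,260))
```

```text
at [ 4.367000e-01 -2.001000e-01  4.470000e-02  1.831448e+02] w 0.077 F [ 0.7 -0.   0.9] t 23.2833 j [-0.43  0.39 -0.36  0.82  0.   -2.06]
(0.4401, -0.1999, 0.02, 183) -> [-0.34 -0.    2.47] roll 0.1
```

View pics/t8.png

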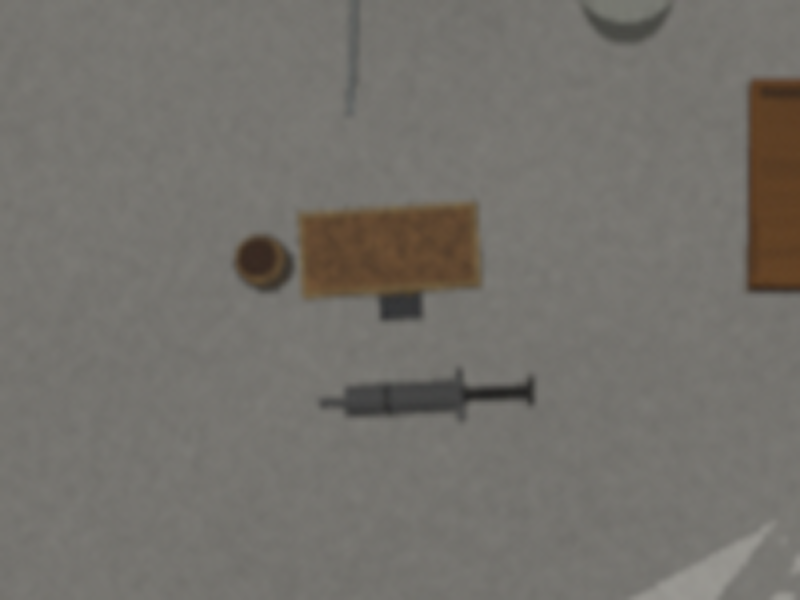

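The roof lies on the shed (crop corners 301,214; 477,204; 481,287; 304,298), the barrel top is at (260,257), and the syringe runs from (319,403) to (534,390). Checking these in the shed frame while I grip the weight.

Run:
```python
from h import *
c=load('top');G=lambda x,y,z:px2w(c,150+x/4,110+y/4,z)[:2]
S=np.array([.5824,.1612]);t=np.radians(3.3);R=np.array([[np.cos(t),-np.sin(t)],[np.sin(t),np.cos(t)]])
P=np.array([G(*p,.052) for p in[(301,214),(477,204),(481,287),(304,298)]])
e=P[0]-P[1]+P[3]-P[2];print('roof',P.mean(0),(P.mean(0)-S)@R,np.degrees(np.arctan2(e[1],e[0])),np.linalg.norm(P[0]-P[1]),np.linalg.norm(P[1]-P[2]))
print('barrel',(G(260,257,.048)-S)@R)
a,b=G(319,403,.011),G(534,390,.011);d=a-b;print('syr',(b+d*88/146-S)@R,np.degrees(np.arctan2(d[1],d[0])),np.linalg.norm(d))
```

```text
roof [0.58019228 0.16217442] [-0.00214797  0.00109989] 93.164603199749 0.11753393391505898 0.05596849032439541
barrel [-0.0003043   0.08887983]
syr [-0.09701481  0.00121095] 93.21577542441355 0.14647455469431353
```

>>> play_rows --motion '[{"fingers":-0.8,"translation":[-0.2,0,1.2],"roll":0},{"fingers":-0.8,"translation":[-0.2,0,2.2],"roll":0},{"fingers":-0.8,"translation":[-0.2,0,2.5],"roll":0},{"fingers":-0.8,"translation":[-0.2,0,2.5],"roll":0},{"fingers":1,"translation":[-0.2,0,2.5],"roll":0},{"fingers":1,"translation":[-0.2,0,2.5],"roll":0},{"fingers":1,"translation":[-0.2,0,2.5],"roll":0},{"fingers":1,"translation":[-0.2,0,2.5],"roll":0},{"fingers":1,"translation":[-0.2,0,2.5],"roll":0},{"fingers":1,"translation":[-0.2,0,2.5],"roll":0},{"fingers":1,"translation":[-0.2,0,2.5],"roll":0},{"fingers":1,"translation":[-0.2,0,2.5],"roll":0}]'

```text
clock: 24.33
eef_pos: [0.44, -0.2012, 0.0217]
tool_rot: [-0.027, 1.0, -0.0, 0.001]
ft_force: [-1.2, -0.2, 6.0]
grip_width: 0.0438
```

Run:
```python
from plan import *
plan([(.4401,-.1999,.13,183),(.5824,.1612,.13,3.3),(.5824,.1612,.08,3.3)])
```

```text
at [ 4.400000e-01 -2.012000e-01  2.170000e-02  1.830834e+02] w 0.0438 F [-1.2 -0.2  6. ] t 24.3333 j [-0.43  0.43 -0.37  0.76  0.   -2.05]
(0.4401, -0.1999, 0.13, 183) -> [ -0.02   0.13 -10.83] roll 0.1
(0.5824, 0.1612, 0.13, 3.3) -> [-16.17  35.42 -10.83] roll -0.2
(0.5824, 0.1612, 0.08, 3.3) -> [-16.17  35.42  -5.83] roll -0.2
```

>>> play_rows --motion '[{"fingers":1,"translation":[0,0,-3],"roll":0},{"fingers":1,"translation":[0,0,-7],"roll":0},{"fingers":1,"translation":[0,0,-11],"roll":0},{"fingers":1,"translation":[-1,2,-11],"roll":0},{"fingers":1,"translation":[-16,35.5,-11],"roll":0},{"fingers":1,"translation":[-16,35.5,-11],"roll":0},{"fingers":1,"translation":[-16,35.5,-11],"roll":0},{"fingers":1,"translation":[-16,35.5,-11],"roll":0},{"fingers":1,"translation":[-16,35.5,-11],"roll":0},{"fingers":1,"translation":[-16,35.5,-11],"roll":0},{"fingers":1,"translation":[-16,35.5,-11],"roll":0},{"fingers":1,"translation":[-16,35.5,-11],"roll":0},{"fingers":1,"translation":[-16,35.5,-11],"roll":0},{"fingers":1,"translation":[-16,35.5,-11],"roll":0},{"fingers":1,"translation":[-16,35.5,-11],"roll":0},{"fingers":1,"translation":[-16,35.5,-9],"roll":0},{"fingers":1,"translation":[-16,35.5,-7.5],"roll":0},{"fingers":1,"translation":[-16,35.5,-7.5],"roll":0},{"fingers":1,"translation":[-16,35.5,-7.5],"roll":0}]'

```text
clock: 25.92
eef_pos: [0.5779, 0.1605, 0.0942]
tool_rot: [-0.026, 1.0, -0.001, -0.002]
ft_force: [-0.1, 0.1, -2.7]
grip_width: 0.043
```

Run:
```python
from plan import *
plan([(.5805,.162,.08,3.3)])
```

```text
at [5.779000e-01 1.605000e-01 9.420000e-02 1.829879e+02] w 0.043 F [-0.1  0.1 -2.7] t 25.9167 j [ 0.27  0.54  0.04  1.08 -0.   -1.35]
(0.5805, 0.162, 0.08, 3.3) -> [-0.26  0.14  1.42] roll -0.3
```

>>> play_rows --motion '[{"fingers":1,"translation":[-0.2,0.1,0.7],"roll":0},{"fingers":1,"translation":[-0.2,0.1,1.4],"roll":0},{"fingers":1,"translation":[-0.2,0.1,1.6],"roll":0},{"fingers":1,"translation":[-0.2,0.1,1.6],"roll":0},{"fingers":1,"translation":[-0.2,0.1,1.6],"roll":0}]'

```text
clock: 26.33
eef_pos: [0.5815, 0.1632, 0.0793]
tool_rot: [-0.027, 1.0, -0.0, -0.0]
ft_force: [0.5, -0.6, -3.4]
grip_width: 0.0431
```

Run:
```python
from plan import *
plan([(.5805,.162,.0745,3.3)])
```

```text
at [5.815000e-01 1.632000e-01 7.930000e-02 1.830751e+02] w 0.0431 F [ 0.5 -0.6 -3.4] t 26.3333 j [ 0.27  0.56  0.03  1.05 -0.   -1.35]
(0.5805, 0.162, 0.0745, 3.3) -> [ 0.1  -0.11  0.48] roll -0.2
```

>>> play_rows --motion '[{"fingers":1,"translation":[0.1,-0.1,0.3],"roll":0},{"fingers":1,"translation":[0.1,-0.1,0.5],"roll":0},{"fingers":1,"translation":[0.1,-0.1,0.5],"roll":0},{"fingers":1,"translation":[0.1,-0.1,0.5],"roll":0}]'

```text
clock: 26.67
eef_pos: [0.5804, 0.1622, 0.0742]
tool_rot: [-0.027, 1.0, -0.0, -0.0]
ft_force: [-0.2, -1.4, -3.7]
grip_width: 0.0435
```

Run:
```python
from plan import *
plan([(.5805,.162,.0745,3.3)])
```

```text
at [5.804000e-01 1.622000e-01 7.420000e-02 1.830868e+02] w 0.0435 F [-0.2 -1.4 -3.7] t 26.6667 j [ 0.27  0.56  0.02  1.03  0.   -1.35]
(0.5805, 0.162, 0.0745, 3.3) -> [-0.01 -0.02 -0.03] roll -0.2
```

Still carrying the weight's full load, so I'll go down a little more until there is contact, then release and move clear.

>>> play_rows --motion '[{"fingers":1,"translation":[0,0,0.1],"roll":0},{"fingers":1,"translation":[0,0,0.2],"roll":0},{"fingers":1,"translation":[0,0,0.2],"roll":0},{"fingers":1,"translation":[0,0,0.2],"roll":0}]'

```text
clock: 27.0
eef_pos: [0.5807, 0.1623, 0.0737]
tool_rot: [-0.027, 1.0, 0.0, 0.001]
ft_force: [-3.4, -0.0, 4.8]
grip_width: 0.0438
```

>>> play_rows --motion '[{"fingers":0,"translation":[0,0,0],"roll":0},{"fingers":-0.4,"translation":[0,0,0],"roll":0},{"fingers":-0.5,"translation":[0,0,0],"roll":0},{"fingers":-0.5,"translation":[0,0,0],"roll":0},{"fingers":-0.5,"translation":[0,0,0],"roll":0},{"fingers":-0.5,"translation":[0,0,-2],"roll":0},{"fingers":-0.5,"translation":[0,0,-6],"roll":0},{"fingers":-0.5,"translation":[0,0,-10],"roll":0},{"fingers":-0.5,"translation":[10,-20,-12],"roll":0},{"fingers":-0.5,"translation":[20,-35,-12],"roll":0},{"fingers":-0.5,"translation":[20,-35,-12],"roll":0},{"fingers":-0.5,"translation":[20,-35,-12],"roll":0},{"fingers":-0.5,"translation":[20,-35,-12],"roll":0},{"fingers":-0.5,"translation":[20,-35,-12],"roll":0},{"fingers":-0.5,"translation":[20,-35,-12],"roll":0},{"fingers":-0.5,"translation":[20,-35,-12],"roll":0},{"fingers":-0.5,"translation":[20,-35,-12],"roll":0},{"fingers":-0.5,"translation":[20,-35,-12],"roll":0}]'

```text
clock: 28.5
eef_pos: [0.398, -0.2006, 0.1927]
tool_rot: [-0.026, 1.0, -0.001, 0.0]
ft_force: [0.7, -0.5, -0.2]
grip_width: 0.0641
```

Run:
```python
from h import *
c=cam('top');save(c['pixels'],'t9.png',3,(150,80,415,270))
c=cam('side');save(c['pixels'],'s9.png',4,(200,100,400,250))
```

```text
(no output)
```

View pics/t9.png

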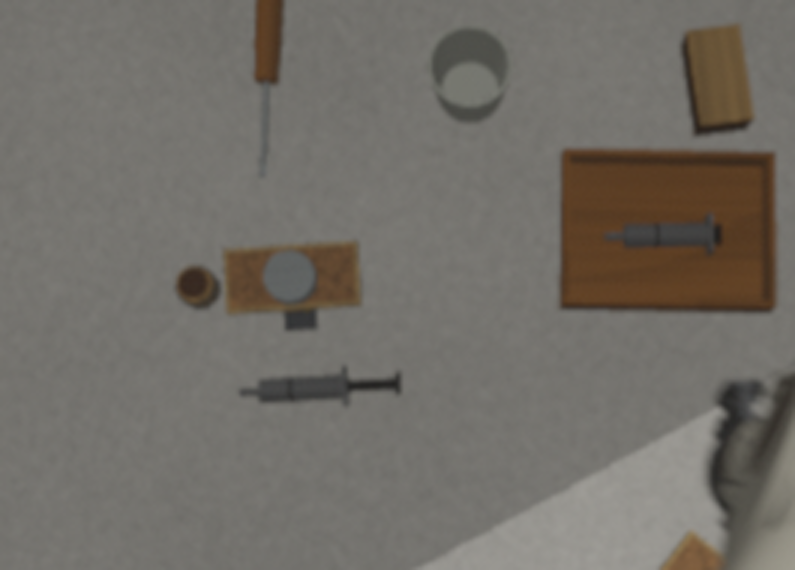

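View pics/s9.png

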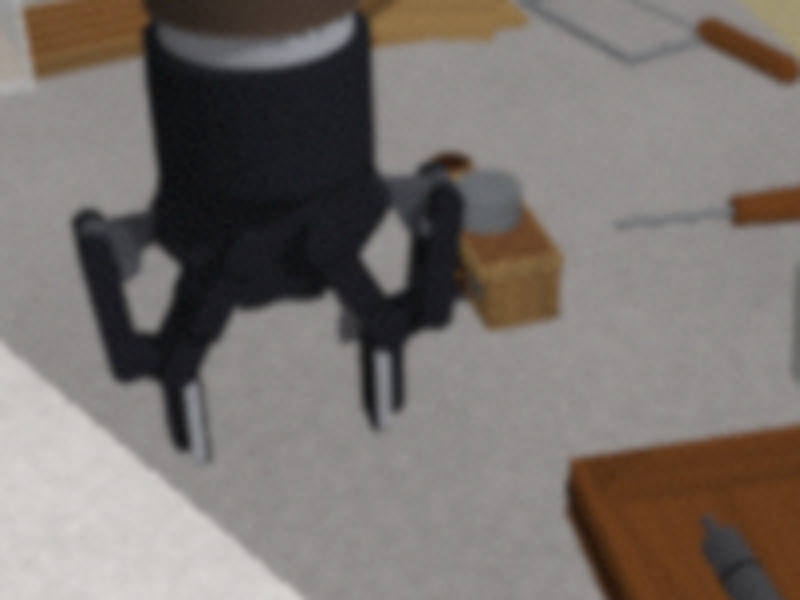

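The weight is on the roof at crop (290,276), both syringes are lying flat, and the mug, screwdriver and offcut look undisturbed. One last numeric check, then hand in if it is within limits.

Run:
```python
from h import *
c=load('top');G=lambda x,y,z:px2w(c,150+x/3,80+y/3,z)[:2]
S=np.array([.5824,.1612]);t=np.radians(3.3);R=np.array([[np.cos(t),-np.sin(t)],[np.sin(t),np.cos(t)]])
r=np.mean([G(*p,.052) for p in[(224,250),(357,242),(360,304),(228,312)]],0);w=G(290,276,.076)
print('roof',(r-S)@R,'weight-roof',np.linalg.norm(w-r),'barrel',(G(193,281,.048)-S)@R)
s=G(605,236,.017);e=G(721,233,.017);print('syr_in rel tray',e+(s-e)*48/106-[.6246,-.1729],np.linalg.norm(s-e))
if np.linalg.norm(w-r)<.011: bot.job_done();print('handed in')
```

```text
roof [-0.00115164  0.00177377] weight-roof 0.003186584871604804 barrel [0.00138119 0.09059372]
syr_in rel tray [ 3.38638342e-05 -3.48013584e-03] 0.10621270776169463
the job is handed in; nothing more can be done
handed in
```

The whole job is done, and I handed it in at about 28.6 s on the robot's clock. No verdict comes back, so these are my own last camera measurements:

| Item | Last check | Limit |
|---|---|---|
| Roof (the farthest cork board) on the walls | about 1–2 mm off centre, about 0.1° off square | 10 mm, 9° |
| Weight on the roof | about 3 mm from its middle | 14 mm |
| Barrel at the left-hand end | upright; shed y ≈ +90 mm, x ≈ +1 mm | y 70–115 mm, x within 15 mm |
| Pulled-out syringe in front of the door | shed x ≈ −97 mm, y ≈ +1 mm, parallel within about 0.1° | x −130 to −55 mm, y within 15 mm, 15° |
| Pushed-in syringe in the tray | flat, about 3 mm from the tray's middle | x within 60 mm, y within 85 mm |

- **Bystanders:** the mug, screwdriver and offcut look undisturbed in the last picture. I judged that by eye and did not measure it.
- **Arm offset:** the measured tool position was often 2–6 mm from the one I commanded. I corrected from the measured position before each grip and placing. No check failed.
- **Weight:** it was still fully carried at the height I had worked out, so I lowered it a little more until it made contact before letting go.

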